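# Fit a water-hammer arrestor to a push-fit manifold

## Robot

A 6-joint arm with a two-finger parallel gripper is mounted at the origin on the work surface. World frame = base frame: x ahead of the robot, y to its left, z up, the work surface at z = 0. Lengths are in m, angles in rad, forces in N, time in s.
With the tool pointing down it reaches from about 0.375 to 0.9 m from the base axis. Payload 3.1 kg.
Tool frame: the origin (TCP) lies at the very end of the fingers, on their centre line; the grasp point (between the pads) lies 19 mm behind it (bot.grip_point_offset is the distance from the TCP to the grasp point, in m); z points along the fingers, y is the line along which they close (so a half turn about z gives the same grasp; the last joint's range is limited). The gripper opens to 87 mm and grips with 3 to 60 N. Pads are 19 mm wide; open, the fingers measure 117 mm over their backs; the gripper's body (75 mm by 190 mm) begins 51 mm behind the grasp point.
Start: joints at [1.044, 0.527, 1.433, -0, 1.181, -0.178], TCP at [0.214, 0.587, 0.223] pointing down, gripper open.
Joint ranges: [-3.08, 3.08], [-0.75, 2.2], [0.22, 2.44], [-1.43, 4.57], [0, 2.65], [-2.85, 2.85]. Speed limits (rad/s): [2.79, 2.79, 3.14, 3.14, 3.14, 3.14].

## Interface

Orientations are given as a rotation vector (axis times angle).
In Python, from workcell import monitor, vision, job, nets, bot gives the robot as it stands.
- The arm moves only by the tool jog_arm, never from a script. Its argument "steps" is a list of rows, each a list of 5 numbers: the finger opening in cm, from 0 to 8.7, then the shift along the tool's x, y, z in cm, then the turn about the tool's z in degrees. A call has 1 to 10 rows; each row is the pose to reach, as a shift and turn from the pose commanded when the call began, along the tool's axes at that moment; what a row does not reach only later rows make up. A row lasts 1/12 s, in which the tool goes at most 41.7 mm and 7.16 degrees, less where a joint would pass 70% of its speed; a pose out of reach is approached as far as the arm can. A call with a gripper value outside its range is refused whole. The fingers move at their own pace and stop on an object; "newtons" is the grip in N (left out, the last holds). Time passes only in rows, so rows that repeat a pose let the fingers close. It gives the time, the measured TCP pose, the force, the opening and the grip force at its end, in the units of the state.
- monitor.get_state(): the state, without advancing time (a new reading comes with each control period).
- vision.snapshot(name): name is "scene" or "top" or "wrist"; returns (picture, depth): 384x512x3 uint8, red, green, blue; 384x512 float32, m along the optical axis (not along the pixel's ray), 0 where there is no reading.
- vision.calibration(name): a dict with "intrinsics" (3x3 intrinsics, pixels), "R" (3x3) and "t" (3): a world point X has camera coordinates R X + t. Camera axes: x right, y down, z forward; pixel columns grow to the right and rows downward; lengths in m; the calibration is good to about 2 mm. The wrist camera is an equidistant fisheye: a pixel r from the principal point sees the ray r / f radians off the axis. A picture is of the moment at which its call begins: read the wrist's pose just before it. calibration takes no time and is no camera call; for the wrist camera it gives the pose at the moment of the call.
- job.finish_job(): hands the job in; it is judged then, once.
Trained networks look in the newest picture that a camera, given by its name, has taken for a name from the list of things; names that differ only in an ending like _2 or _b are one class to them, and where a whole thing is asked for, a point or a joint stands for the part that bears it (a point fixed in the world has none). Each returns a list of dicts, best first, with "p" (0 to 1); they miss things now and then, are a little off and sometimes report something else, mostly with a low value. They report only what shows in the picture. A call takes as long as a camera call.
- nets.search_frame(target, camera): "xy" ([column, row] in pixels, amid what is visible of it).
- nets.outline_of(target, camera): "region" (384x512 bool, what is visible of it) and "xy" ([column, row] in pixels, amid what is visible of it).
- nets.mark_of(target, camera): "xy" ([column, row] in pixels: a listed point, or the origin of a listed thing).
The state is a dict: "t": time; "qpos": joint angles; "joint_velocities": joint speeds; "effort": joint torques, N m; "position": TCP position; "tool_rot": TCP orientation; "ft_force": force on the tool from outside, world axes, zero at the start; "torque": the same for the moment, N m; "opening": finger opening in m; "gripper_force": force on a finger pad.
Only numpy, scipy, OpenCV 4.12 (cv2) and the standard library are available. Lean on these libraries where they do the work, as an engineer would, in place of code of your own. Each camera call takes 0.05 s, during which the arm holds its last target. There are 200 camera calls.

## Task

Take the copper water-hammer arrestor out of its carton and push its spigot, feeling your way and without ramming it, into a free port of the water manifold until it bottoms on the pipe stop under a firm push of about 15 N, with the black depth mark on the spigot level with the port's face. A scrap of old pipe liner is stuck deep in one of the two free ports: if the spigot comes up hard with the mark still well clear, pull it out and use the other port. Leave the arrestor standing fully home, let go of it, and do not disturb the other things on the bench.

Things in the scene. Friction and masses are not known exactly. Their poses are not given: they have to be found in the camera images.
- arrestor_center (a point): centre (on the axis, half-way up) of the loose upright arrestor, 140 mm tall, 0.2 to 0.42 kg: brass spigot 22 mm wide and 46 mm long with a 3 mm chamfer at its tip, brass hex 30 mm wide and 10 mm high, copper barrel 34 mm wide from 61 to 126 mm above the tip, domed top. This point is 70 mm above the tip; z points up the axis. Grip the barrel from above, 25 to 30 mm above this point
- arrestor_mark (a point): the depth mark, a thin black ring round the spigot 40 mm above its tip (the point is on the axis, 30 mm below arrestor_center; same axes). In the carton it is hidden in the pocket's mouth
- carton: brown cardboard packing block, fixed, 84 x 84 x 40 mm, with a round pocket 25 mm wide and 36 mm deep in which the arrestor's spigot stands upright; two low flaps slope down at its sides; origin at the centre of its underside
- manifold: push-fit water manifold, fixed: grey plate 85 x 290 mm, white header pipe along its y axis, brass lever valve at its +y end, three upright white sockets with ribbed grey caps 41 mm wide at y = 60, 0, -60 mm. A low plug (top 108 mm up) shuts the middle one, the outer two are free. Origin at the centre of its underside, z up. Push with under 30 N: over 50 N in all, with side binding, breaks a port
- port_a (a point): centre of the mouth of the free port on the valve's side, in the plane of its face (top of the white collet), 100 mm above the bench; manifold axes. Blind bore 24.2 mm wide, hard pipe stop 40 mm below the face. An O-ring 16 mm below the face holds the spigot up until it is pushed with 8 to 11 N and drags about as much all the way to the stop. A push of 14 to 18 N tells a hard stop from that drag
- port_b (a point): the same for the free port at the other end of the manifold: same sizes, same feel. Exactly one of the two ports, which one cannot be seen, has the scrap of liner under its O-ring: there the spigot comes up hard about 26 mm below the face, the mark 14 mm proud
- tub_center (a point): centre of a bystander: round lidded plastic food tub, 120 mm wide, 68 mm high, loose, standing on the bench
- wrench_mid (a point): middle of a bystander: wrench 180 mm long lying on the bench, loose
- coupling_center (a point): centre of a bystander: white straight pipe coupling, 41 mm wide, 68 mm high, standing on the bench, loose

How it is judged:
On the way:
1. the spigot is at the stop, its mark within 2 mm of the port's face, and is pressed on it with at least 12 N ((distance between arrestor_mark and port_a below 0.002 m or distance between arrestor_mark and port_b below 0.002 m) and contact force between arrestor and manifold above 12 N), for 0.02 s.
At the end, for the whole second after the job is handed in: The spigot is bottomed in the clear port: its depth mark lies within 2 mm of the centre of that port's face, the arrestor stands upright within 0.08 rad, is released and at rest ((distance between arrestor_mark and port_a below 0.002 m or distance between arrestor_mark and port_b below 0.002 m) and angle between arrestor_center's own z axis and vertical below 0.08 rad and contact force between the fingers and arrestor below 0.1 N and linear speed of arrestor below 0.01 m/s); the robot touches nothing.
It fails at once if a port is loaded with more than 50 N (contact force between arrestor and manifold above 50 N).
It fails at once if the robot itself leans on the manifold with more than 15 N (contact force between any of the fingers, the arm and manifold above 15 N).
It fails at once if the tub, the wrench or the coupling is moved by more than 25 mm (distance of any of tub_center, wrench_mid, coupling_center from where it was at the start of the episode above 0.025 m).
It also fails if it takes over 72 s, if anything falls off the work surface, if the arm or the gripper's body presses on something with over 40 N, if the wrist force passes 120 N, or if a joint passes its speed limit or range.

## Working session

There is one attempt and no reset: what is moved stays moved. The work goes in short steps, Python scripts to look and compute and a tool call to move; the robot and the scene stay as the last step left them, time stands still between calls to the robot, and variables do not carry over. Pictures are saved under pics/ and viewed, at most 10 in all, crops included, and the job is handed in when it is done.

Besides the shell and the picture viewer there is one more tool, called after "Call:" as a command line: name --pt "numbers of a row" for each row, then --argument value for the rest. jog_arm: Moves the arm, as the interface text tells. Its arguments: {"type":"object","properties":{"steps":{"type":"array"},"newtons":{"type":"number"}},"required":["steps"]}

```bash
mkdir -p pics; ls; cat > h.py <<'E'
import numpy as np, cv2
from scipy.spatial.transform import Rotation as Ro
from workcell import monitor, vision, job, nets, bot
def cloud(name):
    im,d=vision.snapshot(name); c=vision.calibration(name); K=np.array(c["intrinsics"]);R=np.array(c["R"]);t=np.array(c["t"])
    v,u=np.mgrid[:384,:512]; P=np.stack([(u-K[0,2])/K[0,0]*d,(v-K[1,2])/K[1,1]*d,d],-1)
    W=(P-t)@R; W[d==0]=np.nan
    return im,W,(K,R,t)
def save(im,n,s=1.5): cv2.imwrite("pics/"+n,cv2.resize(im[:,:,::-1],None,fx=s,fy=s))
E
python3 - <<'E'
from h import *
for n in("top","scene"):
    im,W,C=cloud(n); save(im,n+"1.png"); print(n,C[0],-C[1].T@C[2])
    np.save(n+"W.npy",W)
    for k in("arrestor_center","carton","manifold","port_a","port_b","tub_center","coupling_center","wrench_mid"):
        r=nets.mark_of(k,n)
        for q in r[:3]:
            x,y=np.round(q["xy"]).astype(int); 
            print(k,round(q["p"],2),np.round(q["xy"]), W[min(max(y,0),383),min(max(x,0),511)].round(3))
s=monitor.get_state();print(s["t"],s["position"],Ro.from_rotvec(s["tool_rot"]).as_matrix().round(3),s["opening"])
E
```

```text
pics
top [[392.35879103   0.         259.46963865]
 [  0.         392.35879103 196.50479903]
 [  0.           0.           1.        ]] [ 0.53138537 -0.00494359  0.98169082]
arrestor_center 0.67 [183. 217.] [0.566 0.187 0.121]
carton 0.68 [185. 220.] [0.56  0.189 0.092]
manifold 0.65 [328. 214.] [ 0.567 -0.134  0.107]
port_a 0.63 [362. 220.] [ 0.553 -0.214  0.083]
port_a 0.62 [307. 210.] [ 0.578 -0.09   0.084]
port_b 0.63 [362. 220.] [ 0.553 -0.214  0.083]
port_b 0.62 [307. 210.] [ 0.578 -0.09   0.084]
tub_center 0.61 [248. 140.] [0.749 0.044 0.064]
tub_center 0.58 [306. 210.] [ 0.578 -0.088  0.082]
coupling_center 0.78 [149. 155.] [0.717 0.28  0.068]
coupling_center 0.54 [183. 216.] [0.568 0.186 0.123]
wrench_mid 0.82 [368. 148.] [ 0.734 -0.253  0.009]
scene [[463.9824344    0.         256.98228701]
 [  0.         463.9824344  179.79185365]
 [  0.           0.           1.        ]] [0.92630592 0.46277453 0.76689637]
arrestor_center 0.92 [343. 251.] [0.577 0.215 0.101]
carton 0.7 [337. 272.] [0.581 0.218 0.039]
manifold 0.9 [237. 154.] [ 0.584 -0.108  0.048]
manifold 0.47 [249. 139.] [ 0.562 -0.095  0.092]
port_a 0.87 [249. 141.] [ 0.562 -0.095  0.086]
port_a 0.67 [228. 104.] [ 0.539 -0.215  0.087]
port_b 0.87 [249. 141.] [ 0.562 -0.095  0.086]
port_b 0.67 [228. 104.] [ 0.539 -0.215  0.087]
tub_center 0.69 [206. 250.] [0.758 0.07  0.067]
coupling_center 0.73 [247. 141.] [ 0.566 -0.096  0.087]
coupling_center 0.6 [291. 354.] [0.74  0.295 0.065]
wrench_mid 0.85 [147. 153.] [ 0.73  -0.253  0.005]
0.9 [0.21355641 0.58733949 0.22256328] [[-0.94   0.342 -0.   ]
 [ 0.342  0.94  -0.   ]
 [ 0.    -0.    -1.   ]] 0.08699907951696502
```

View pics/top1.png

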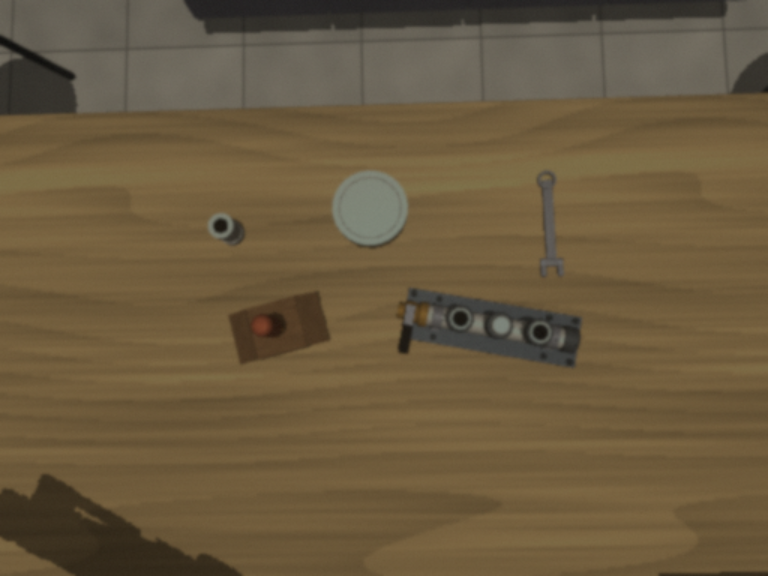

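View pics/scene1.png

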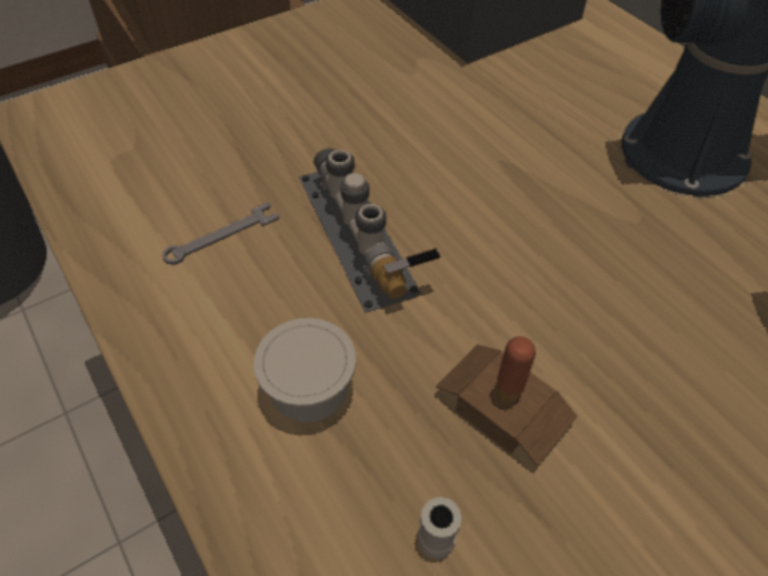

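```bash
python3 - <<'E'
import numpy as np
for n in("top","scene"):
    W=np.load(n+"W.npy"); x,y,z=W[...,0],W[...,1],W[...,2]
    def bb(m,l):
        p=W[m]; 
        if len(p)<5: print(n,l,len(p));return
        print(n,l,len(p),"min",p.min(0).round(3),"max",p.max(0).round(3),"mean",p.mean(0).round(4))
    r=(abs(x-.58)<.08)&(abs(y-.2)<.09)
    for lo,hi in((.03,.045),(.07,.10),(.1,.13),(.125,.16)): bb(r&(z>lo)&(z<hi),f"arr{lo}")
    for cx,cy in((.58,-.09),(.567,-.15),(.553,-.214)):
        bb((np.hypot(x-cx,y-cy)<.026)&(z>.078)&(z<.125),"port")
E
```

```text
top arr0.03 1414 min [0.513 0.136 0.03 ] max [0.62  0.273 0.045] mean [0.5673 0.1985 0.0383]
top arr0.07 38 min [0.552 0.186 0.07 ] max [0.582 0.199 0.1  ] mean [0.5649 0.1897 0.0851]
top arr0.1 45 min [0.551 0.186 0.1  ] max [0.583 0.2   0.13 ] mean [0.5646 0.1906 0.1149]
top arr0.125 192 min [0.551 0.187 0.125] max [0.584 0.219 0.146] mean [0.5666 0.2009 0.1388]
top port 258 min [ 0.555 -0.107  0.078] max [ 0.594 -0.066  0.103] mean [ 0.5739 -0.0872  0.0924]
top port 260 min [ 0.543 -0.164  0.08 ] max [ 0.581 -0.126  0.112] mean [ 0.562  -0.1439  0.1008]
top port 243 min [ 0.53  -0.225  0.08 ] max [ 0.571 -0.188  0.105] mean [ 0.551  -0.207   0.0925]
scene arr0.03 2379 min [0.514 0.133 0.03 ] max [0.62  0.274 0.044] mean [0.5719 0.2103 0.0379]
scene arr0.07 190 min [0.561 0.191 0.07 ] max [0.585 0.22  0.1  ] mean [0.5776 0.2106 0.0851]
scene arr0.1 203 min [0.561 0.191 0.1  ] max [0.585 0.221 0.13 ] mean [0.5776 0.2109 0.1157]
scene arr0.125 341 min [0.551 0.188 0.125] max [0.585 0.22  0.144] mean [0.5718 0.2066 0.1373]
scene port 325 min [ 0.555 -0.108  0.078] max [ 0.595 -0.066  0.102] mean [ 0.5768 -0.0838  0.0916]
scene port 323 min [ 0.544 -0.162  0.078] max [ 0.583 -0.124  0.11 ] mean [ 0.5666 -0.1388  0.0969]
scene port 210 min [ 0.532 -0.222  0.079] max [ 0.572 -0.189  0.102] mean [ 0.5544 -0.2051  0.093 ]
```

The top view shows the arrestor at (262,326), the ports at (460,318) and (540,331), and the plug between them. The scene view agrees, and the tub, coupling and wrench are well clear of the path. I get arrestor ≈ (0.568, 0.2035), A ≈ (0.575, -0.087), B ≈ (0.551, -0.206), with 121 mm spacing. Next I move above the arrestor.

Call:
jog_arm --pt "8.7 -4 -2 0 0" --pt "8.7 -8 -4.1 0 0" --pt "8.7 -11.6 -6 0 0" --pt "8.7 -15 -8 0 0" --pt "8.7 -19 -10 0 0" --pt "8.7 -23 -12 0 0" --pt "8.7 -27 -14 0 0" --pt "8.7 -31 -16 0 0" --pt "8.7 -35 -18 0 0" --pt "8.7 -39 -20 0 0" --newtons 25

```text
t: 1.73
position: [0.498, 0.2802, 0.2228]
tool_rot: [0.545, 3.094, 0.0]
ft_force: [-0.1, 0.9, -0.3]
opening: 0.0869
gripper_force: 0.0
```

Call:
jog_arm --pt "8.7 -4 -2 0 0" --pt "8.7 -7.4 -4 0 0" --pt "8.7 -7.4 -4 0 0" --pt "8.7 -7.4 -4 0 0"

```text
t: 2.07
position: [0.5545, 0.2168, 0.2224]
tool_rot: [0.552, 3.092, 0.0]
ft_force: [0.2, 1.2, 0.5]
opening: 0.0869
gripper_force: 0.0
```

```bash
python3 - <<'E'
from h import *
s=monitor.get_state();print(s["t"],s["position"],s["ft_force"],Ro.from_rotvec(s["tool_rot"]).as_matrix().round(3))
c=vision.calibration("wrist");im,d=vision.snapshot("wrist");save(im,"w1.png")
K=np.array(c["intrinsics"]);R=np.array(c["R"]);t=np.array(c["t"]);print(K,R.round(3),-R.T@t)
v,u=np.mgrid[:384,:512];a=(u-K[0,2])/K[0,0];b=(v-K[1,2])/K[1,1];r=np.hypot(a,b)+1e-9
P=np.stack([a/r*np.tan(r)*d,b/r*np.tan(r)*d,d],-1);W=(P-t)@R
m=(d>0)&(np.hypot(W[...,0]-.568,W[...,1]-.2035)<.04)
for lo,hi in((.06,.1),(.1,.126),(.126,.15)):
    p=W[m&(W[...,2]>lo)&(W[...,2]<hi)]
    if len(p)>5: print(lo,len(p),p.min(0).round(4),p.max(0).round(4),p.mean(0).round(4))
E
```

```text
2.0667 [0.55447496 0.21679105 0.22243526] [0.15620997 1.19219225 0.52476463] [[-0.938  0.346  0.001]
 [ 0.346  0.938  0.   ]
 [-0.     0.    -1.   ]]
[[297.31863964   0.         251.32287622]
 [  0.         297.31863964 189.09800808]
 [  0.           0.           1.        ]] [[ 0.346  0.938  0.   ]
 [ 0.906 -0.334  0.26 ]
 [ 0.244 -0.09  -0.966]] [0.48843021 0.24107108 0.38475688]
0.06 206 [0.5492 0.1904 0.0604] [0.568  0.2214 0.0999] [0.5538 0.2105 0.0837]
0.1 214 [0.5492 0.1904 0.1001] [0.5681 0.2214 0.1259] [0.5537 0.2104 0.1134]
0.126 1062 [0.5493 0.1883 0.126 ] [0.5806 0.2214 0.1451] [0.5626 0.2062 0.1396]
```

View pics/w1.png

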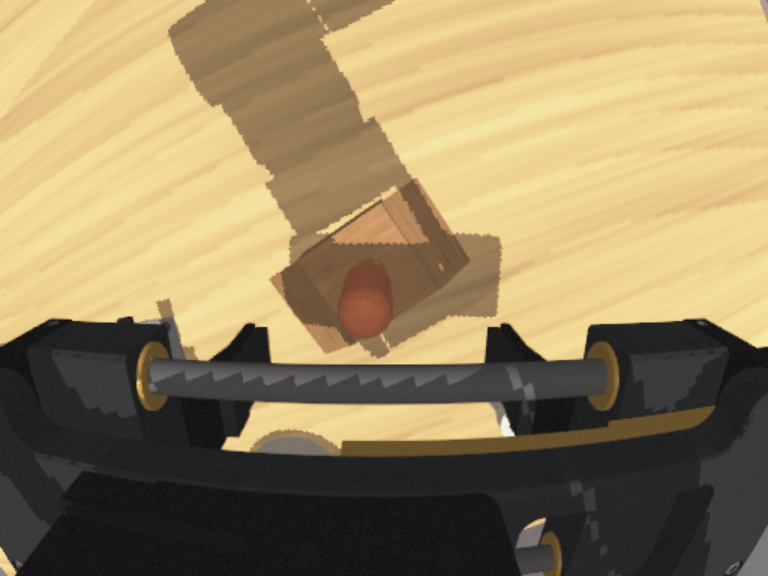

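The wrist picture shows the dome at (367,300), between the open fingers. I'll let the lag settle and start descending.

Call:
jog_arm --pt "8.7 0 0 1 0" --pt "8.7 0 0 2 0" --pt "8.7 0 0 2 0" --pt "8.7 0 0 2 0"

```text
t: 2.45
position: [0.5509, 0.2199, 0.2012]
tool_rot: [-0.541, -3.091, 0.002]
ft_force: [0.6, -0.3, -0.3]
opening: 0.0868
gripper_force: 0.0
```

Call:
jog_arm --pt "8.7 -1 -0.45 0 0" --pt "8.7 -2.05 -0.9 0 0" --pt "8.7 -2.05 -0.9 2 0" --pt "8.7 -2.05 -0.9 4 0" --pt "8.7 -2.05 -0.9 6 0" --pt "8.7 -2.05 -0.9 8 0" --pt "8.7 -2.05 -0.9 10 0" --pt "8.7 -2.05 -0.9 11 0" --pt "8.7 -2.05 -0.9 11.8 0" --pt "8.7 -2.05 -0.9 11.8 0"

```text
t: 3.28
position: [0.5688, 0.203, 0.0833]
tool_rot: [-0.546, -3.092, 0.001]
ft_force: [0.1, 0.2, -0.0]
opening: 0.0871
gripper_force: 0.0
```

Call:
jog_arm --pt "8.7 0 0 0 0" --pt "8.7 0 0 0 0"

```text
t: 3.45
position: [0.57, 0.2036, 0.0857]
tool_rot: [0.545, 3.092, 0.001]
ft_force: [-0.2, -0.6, 0.0]
opening: 0.0873
gripper_force: 0.0
```

Call:
jog_arm --pt "8.7 0.2 0 0.3 0" --pt "5 0.2 0 0.3 0" --pt "3.8 0.2 0 0.3 0" --pt "3 0.2 0 0.3 0" --pt "2.5 0.2 0 0.3 0" --pt "2.5 0.2 0 0.3 0" --pt "2.5 0.2 0 0.3 0" --pt "2.5 0.2 0 0.3 0" --pt "2.5 0.2 0 0.3 0" --pt "2.5 0.2 0 0.3 0" --newtons 30

```text
t: 4.28
position: [0.567, 0.2042, 0.0815]
tool_rot: [-0.545, -3.094, 0.0]
ft_force: [-0.2, -0.5, 0.4]
opening: 0.0351
gripper_force: 0.0
```

Call:
jog_arm --pt "2.5 0 0 0 0" --pt "2.5 0 0 0 0" --pt "2.5 0 0 0 0" --pt "2.5 0 0 0 0"

```text
t: 4.62
position: [0.567, 0.2042, 0.0815]
tool_rot: [0.545, 3.094, 0.0]
ft_force: [-0.6, 0.2, 0.1]
opening: 0.0333
gripper_force: 30.0
```

Call:
jog_arm --pt "2.5 0 0 -0.5 0" --pt "2.5 0 0 -1.2 0" --pt "2.5 0 0 -2.2 0" --pt "2.5 0 0 -3.4 0" --pt "2.5 0 0 -5 0" --pt "2.5 0 0 -7 0" --pt "2.5 0 0 -9 0" --pt "2.5 0 0 -11 0" --pt "2.5 0 0 -12.5 0" --pt "2.5 0 0 -12.5 0"

```text
t: 5.45
position: [0.5694, 0.2047, 0.2115]
tool_rot: [0.543, 3.086, 0.005]
ft_force: [0.8, 1.1, -2.6]
opening: 0.0333
gripper_force: 30.0
```

Call:
jog_arm --pt "2.5 -0.5 -1.2 0 0" --pt "2.5 -1.5 -3.7 0 0" --pt "2.5 -2.8 -7 0 0" --pt "2.5 -4.1 -10.5 0 0" --pt "2.5 -5.4 -14 0 0" --pt "2.5 -6.7 -17.3 0 0" --pt "2.5 -8 -20.6 0 0" --pt "2.5 -9.2 -23.6 0 0" --pt "2.5 -10.2 -26 0 0" --pt "2.5 -10.6 -27.2 0 0"

```text
t: 6.28
position: [0.5728, -0.092, 0.2054]
tool_rot: [-0.55, -3.092, 0.002]
ft_force: [0.4, -0.0, -3.6]
opening: 0.0333
gripper_force: 30.0
```

Call:
jog_arm --pt "2.5 0 0 0 0" --pt "2.5 0 0 0 0" --pt "2.5 0 0 0 0" --pt "2.5 0 0 0 0"

```text
t: 6.62
position: [0.5731, -0.086, 0.2062]
tool_rot: [-0.542, -3.093, -0.001]
ft_force: [-0.1, -0.8, -2.7]
opening: 0.0336
gripper_force: 30.0
```

```bash
cat >> h.py <<'E'
def ring(im,W):
    pass
E
python3 - <<'E'
from h import *
s=monitor.get_state();print(s["t"],s["position"],s["ft_force"],Ro.from_rotvec(s["tool_rot"]).as_matrix().round(3))
im,W,C=cloud("scene"); 
crop=cv2.resize(im[70:250,170:350],None,fx=3.3,fy=3.3,interpolation=cv2.INTER_CUBIC);cv2.imwrite("pics/s2.png",crop[:,:,::-1])
x,y,z=W[...,0],W[...,1],W[...,2]
from scipy.optimize import least_squares
def cyl(m,r,l):
    p=W[m]; 
    f=lambda q:np.hypot(p[:,0]-q[0]-q[2]*(p[:,2]-p[:,2].mean()),p[:,1]-q[1]-q[3]*(p[:,2]-p[:,2].mean()))-r
    o=least_squares(f,[p[:,0].mean()-.01,p[:,1].mean()-.01,0,0],loss="soft_l1",f_scale=.001); print(l,len(p),o.x.round(4),"z",p[:,2].mean().round(4),p[:,2].min().round(3),p[:,2].max().round(3),np.sqrt((o.fun**2).mean()).round(5))
R=np.hypot(x-.575,y+.087)
cyl((R<.016)&(z>.125)&(z<.165),.011,"spigot")
im,W,C=cloud("scene") if 0 else (im,np.load("sceneW.npy"),C); x,y,z=W[...,0],W[...,1],W[...,2]
for c in((.575,-.087),(.551,-.206),(.563,-.145)):
    R=np.hypot(x-c[0],y-c[1]); cyl((R<.028)&(z>.081)&(z<.094),.0205,"cap")
E
```

```text
6.6167 [ 0.57307142 -0.08599691  0.20620483] [-0.07440899 -0.75155352 -2.70784137] [[-0.94   0.34  -0.001]
 [ 0.34   0.94   0.001]
 [ 0.001  0.    -1.   ]]
spigot 152 [ 0.573  -0.0877  0.0058 -0.019 ] z 0.1482 0.131 0.164 0.00086
cap 187 [ 0.5768 -0.0857 -0.8423 -0.519 ] z 0.0884 0.081 0.094 0.00497
cap 153 [ 0.5513 -0.2041 -0.0968  0.0518] z 0.0884 0.081 0.094 0.00468
cap 99 [ 0.5617 -0.1475  0.0098 -0.0286] z 0.0881 0.081 0.094 0.00162
```

View pics/s2.png

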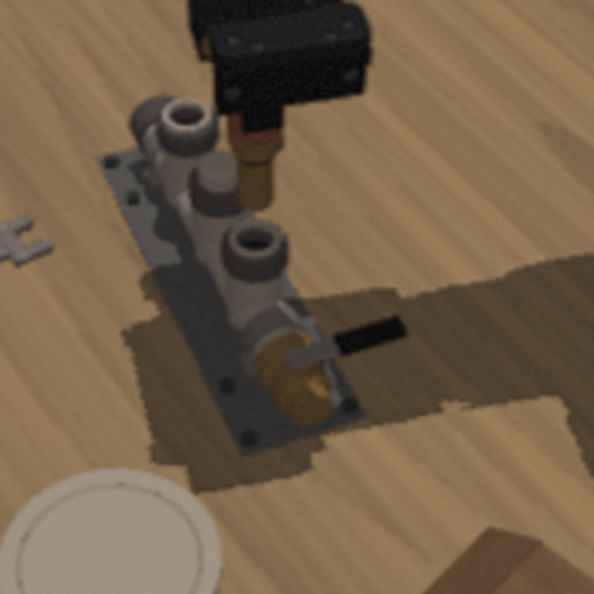

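The scene crop shows the spigot tip at (254,205) just above the near port's mouth at (258,238). I'll rectify the pictures taken earlier onto the plane of the port faces to refine both centres.

```bash
python3 - <<'E'
from h import *
rows=[]
for n in("top","scene"):
    im=cv2.resize(cv2.imread(f"pics/{n}1.png"),(512,384),interpolation=cv2.INTER_AREA); c=vision.calibration(n);K=np.array(c["intrinsics"]);R=np.array(c["R"]);t=np.array(c["t"])
    row=[]
    for cx,cy in((.5748,-.0868),(.551,-.206)):
        j,i=np.meshgrid(np.arange(280),np.arange(280)); X=cx+(140-i)*.00025; Y=cy+(140-j)*.00025
        p=(np.stack([X,Y,0*X+.1],-1)@R.T+t)@K.T; p=p/p[...,2:]
        q=cv2.remap(im,p[...,0].astype(np.float32),p[...,1].astype(np.float32),cv2.INTER_CUBIC)
        g=cv2.GaussianBlur(cv2.cvtColor(q,cv2.COLOR_BGR2GRAY),(0,0),3)
        # brightest ring radius: fit circle r~15mm (collet/cap top) by correlating a bright annulus
        best=max(((lambda m:(g[m].mean(),a,b))((abs(np.hypot(i-140-a,j-140-b)-58)<12)) for a in range(-20,21,2) for b in range(-20,21,2)))
        dk=min(((lambda m:(g[m].mean(),a,b))((np.hypot(i-140-a,j-140-b)<40)) for a in range(-20,21,2) for b in range(-20,21,2)))
        print(n,"ring",cx-best[1]*.00025,cy-best[2]*.00025,"dark",cx-dk[1]*.00025,cy-dk[2]*.00025)
        q=cv2.convertScaleAbs(q,alpha=1.6);cv2.circle(q,(140,140),48,(0,255,0),1);cv2.circle(q,(140,140),82,(0,0,255),1);row.append(q)
    rows.append(np.hstack(row))
cv2.imwrite("pics/rect.png",np.vstack(rows))
E
```

```text
top ring 0.5733 -0.0873 dark 0.5733 -0.0873
top ring 0.5505000000000001 -0.205 dark 0.5505000000000001 -0.205
scene ring 0.5728 -0.0858 dark 0.5738 -0.0848
scene ring 0.5495000000000001 -0.2035 dark 0.551 -0.20249999999999999
```

View pics/rect.png

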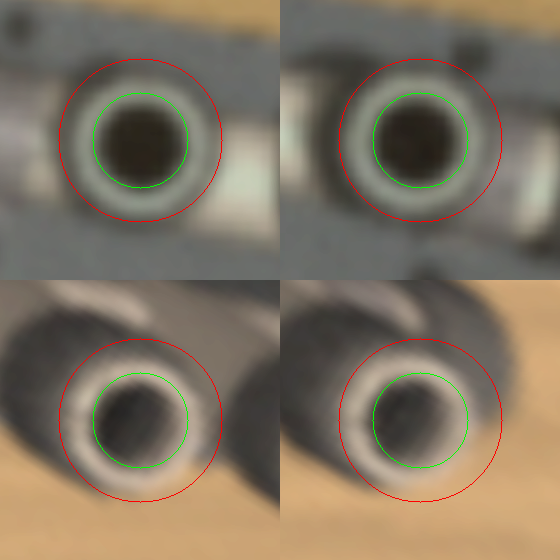

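The rectified views put the mouth at A about (0.5735, -0.087), close to the green circle. The spigot is within about 1 mm of that, so I descend gently.

Call:
jog_arm --pt "2.5 -0.05 0 0.5 0" --pt "2.5 -0.05 0 1.2 0" --pt "2.5 -0.05 0 1.9 0" --pt "2.5 -0.05 0 2.3 0" --pt "2.5 -0.05 0 2.5 0" --pt "2.5 -0.05 0 2.7 0" --pt "2.5 -0.05 0 2.9 0" --pt "2.5 -0.05 0 3.1 0" --pt "2.5 -0.05 0 3.3 0"

```text
t: 7.42
position: [0.5741, -0.0878, 0.1737]
tool_rot: [-0.546, -3.094, -0.001]
ft_force: [0.3, 0.1, -3.3]
opening: 0.0332
gripper_force: 30.0
```

Call:
jog_arm --pt "2.5 0 0 0.1 0" --pt "2.5 0 0 0.2 0" --pt "2.5 0 0 0.2 0"

```text
t: 7.67
position: [0.5739, -0.0876, 0.1714]
tool_rot: [-0.545, -3.093, -0.0]
ft_force: [-0.9, 1.0, -3.2]
opening: 0.0332
gripper_force: 30.0
```

Call:
jog_arm --pt "2.5 0 0 0.1 0" --pt "2.5 0 0 0.2 0" --pt "2.5 0 0 0.3 0" --pt "2.5 0 0 0.4 0" --pt "2.5 0 0 0.5 0" --pt "2.5 0 0 0.6 0" --pt "2.5 0 0 0.7 0" --pt "2.5 0 0 0.8 0"

```text
t: 8.33
position: [0.5739, -0.0877, 0.1634]
tool_rot: [-0.545, -3.093, -0.0]
ft_force: [-1.3, 1.8, -1.7]
opening: 0.0331
gripper_force: 30.0
```

Call:
jog_arm --pt "2.5 0 0 0.1 0" --pt "2.5 0 0 0.2 0" --pt "2.5 0 0 0.3 0"

```text
t: 8.58
position: [0.5742, -0.0877, 0.1613]
tool_rot: [0.545, 3.094, 0.0]
ft_force: [-3.5, 2.7, 6.1]
opening: 0.0332
gripper_force: 30.0
```

Call:
jog_arm --pt "2.5 0.05 0.03 0.05 0" --pt "2.5 0.08 0.05 0.15 0" --pt "2.5 0.08 0.05 0.25 0"

```text
t: 8.83
position: [0.574, -0.0875, 0.1595]
tool_rot: [0.544, 3.092, -0.002]
ft_force: [-2.5, 1.8, 5.8]
opening: 0.0332
gripper_force: 30.0
```

Call:
jog_arm --pt "2.5 0 0 0.1 0" --pt "2.5 0 0 0.2 0" --pt "2.5 0 0 0.3 0"

```text
t: 9.08
position: [0.574, -0.0875, 0.1566]
tool_rot: [0.544, 3.092, -0.001]
ft_force: [-2.5, 1.5, 6.4]
opening: 0.0333
gripper_force: 30.0
```

Call:
jog_arm --pt "2.5 0.03 0.02 0.1 0" --pt "2.5 0.05 0.03 0.2 0" --pt "2.5 0.05 0.03 0.3 0"

```text
t: 9.33
position: [0.5741, -0.0875, 0.1543]
tool_rot: [0.544, 3.091, -0.003]
ft_force: [-4.0, 2.1, 16.2]
opening: 0.0334
gripper_force: 30.0
```

Call:
jog_arm --pt "2.5 0 0 0.08 0" --pt "2.5 0 0 0.15 0" --pt "2.5 0 0 0.2 0"

```text
t: 9.58
position: [0.5744, -0.0875, 0.1542]
tool_rot: [0.543, 3.09, -0.003]
ft_force: [-5.2, 1.7, 22.4]
opening: 0.0333
gripper_force: 30.0
```

It comes up hard at z = 0.154: 25 N of push with no advance, about 9 mm past the O-ring. Port A has the scrap in it, so I pull out and move to port B.

Call:
jog_arm --pt "2.5 0 0 -0.3 0" --pt "2.5 0 0 -0.7 0" --pt "2.5 0 0 -1.2 0" --pt "2.5 0 0 -1.8 0" --pt "2.5 0 0 -2.5 0" --pt "2.5 0 0 -3.5 0" --pt "2.5 0 0 -4.5 0" --pt "2.5 0 0 -5.3 0" --pt "2.5 0 0 -5.7 0" --pt "2.5 0 0 -5.7 0"

```text
t: 10.42
position: [0.5741, -0.0869, 0.2087]
tool_rot: [0.544, 3.091, -0.001]
ft_force: [-0.3, -0.4, -2.6]
opening: 0.0333
gripper_force: 30.0
```

Call:
jog_arm --pt "2.5 -0.2 -0.9 0 0" --pt "2.5 -0.5 -2.9 0 0" --pt "2.5 -0.8 -5.2 0 0" --pt "2.5 -1.2 -7.6 0 0" --pt "2.5 -1.5 -9.7 0 0" --pt "2.5 -1.8 -11.3 0 0" --pt "2.5 -1.85 -11.85 0 0" --pt "2.5 -1.85 -11.85 0 0" --pt "2.5 -1.85 -11.85 0 0"

```text
t: 11.17
position: [0.5496, -0.204, 0.2065]
tool_rot: [-0.546, -3.092, -0.002]
ft_force: [0.5, 0.6, -3.2]
opening: 0.0332
gripper_force: 30.0
```

```bash
python3 - <<'E'
from h import *
from scipy.optimize import least_squares
s=monitor.get_state();print(s["t"],s["position"],s["ft_force"])
im,W,C=cloud("scene"); x,y,z=W[...,0],W[...,1],W[...,2]
p=W[(np.hypot(x-.551,y+.205)<.016)&(z>.130)&(z<.165)]
f=lambda q:np.hypot(p[:,0]-q[0],p[:,1]-q[1])-.011
print(len(p),least_squares(f,[.541,-.215],loss="soft_l1",f_scale=.001).x.round(4))
crop=cv2.resize(im[70:190,190:310],None,fx=4,fy=4,interpolation=cv2.INTER_CUBIC);cv2.imwrite("pics/s3.png",crop[:,:,::-1])
E
```

```text
11.1667 [ 0.54955022 -0.20401017  0.20650203] [ 0.5330833   0.5782072  -3.18583769]
136 [ 0.5588 -0.1892]
```

View pics/s3.png

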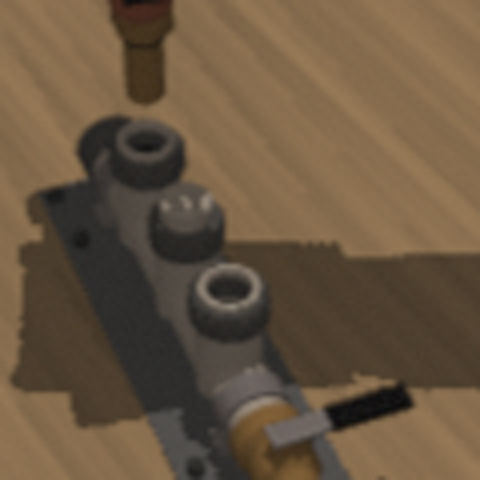

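The spigot hangs upright at (145,100) above port B's mouth at (148,140). Descending.

Call:
jog_arm --pt "2.5 0 0 0.5 0" --pt "2.5 0 0 1.2 0" --pt "2.5 0 0 1.8 0" --pt "2.5 0 0 2.1 0" --pt "2.5 0 0 2.3 0" --pt "2.5 0 0 2.5 0" --pt "2.5 0 0 2.7 0" --pt "2.5 0 0 2.9 0" --pt "2.5 0 0 3.1 0"

```text
t: 11.97
position: [0.5502, -0.2044, 0.176]
tool_rot: [0.545, 3.094, -0.0]
ft_force: [-0.1, 0.4, -3.6]
opening: 0.0336
gripper_force: 30.0
```

Call:
jog_arm --pt "2.5 0 0 0.1 0" --pt "2.5 0 0 0.2 0" --pt "2.5 0 0 0.3 0" --pt "2.5 0 0 0.4 0"

```text
t: 12.3
position: [0.5501, -0.2044, 0.1721]
tool_rot: [0.545, 3.094, -0.0]
ft_force: [0.7, 0.2, -3.3]
opening: 0.0332
gripper_force: 30.0
```

Call:
jog_arm --pt "2.5 0 0 0.1 0" --pt "2.5 0 0 0.2 0" --pt "2.5 0 0 0.3 0" --pt "2.5 0 0 0.4 0" --pt "2.5 0 0 0.5 0" --pt "2.5 0 0 0.6 0" --pt "2.5 0 0 0.7 0" --pt "2.5 0 0 0.8 0"

```text
t: 12.97
position: [0.5501, -0.2043, 0.164]
tool_rot: [0.545, 3.094, -0.0]
ft_force: [0.6, -0.1, -2.8]
opening: 0.0332
gripper_force: 30.0
```

Call:
jog_arm --pt "2.5 0 0 0.1 0" --pt "2.5 0 0 0.2 0" --pt "2.5 0 0 0.3 0" --pt "2.5 0 0 0.4 0"

```text
t: 13.3
position: [0.5503, -0.2044, 0.161]
tool_rot: [0.545, 3.093, -0.0]
ft_force: [-0.8, 0.5, 4.4]
opening: 0.0327
gripper_force: 30.0
```

Call:
jog_arm --pt "2.5 0 0 0.1 0" --pt "2.5 0 0 0.2 0" --pt "2.5 0 0 0.3 0" --pt "2.5 0 0 0.4 0" --pt "2.5 0 0 0.5 0"

```text
t: 13.72
position: [0.5502, -0.2044, 0.1552]
tool_rot: [0.545, 3.093, -0.0]
ft_force: [-1.6, 0.8, 4.5]
opening: 0.033
gripper_force: 30.0
```

Call:
jog_arm --pt "2.5 0 0 0.1 0" --pt "2.5 0 0 0.2 0" --pt "2.5 0 0 0.3 0"

```text
t: 13.97
position: [0.5502, -0.2044, 0.152]
tool_rot: [0.545, 3.094, -0.0]
ft_force: [-1.2, 1.0, 4.3]
opening: 0.0333
gripper_force: 30.0
```

Port B is clear past 26 mm. The stop is expected at z ≈ 0.140.

Call:
jog_arm --pt "2.5 0 0 0.1 0" --pt "2.5 0 0 0.2 0" --pt "2.5 0 0 0.3 0" --pt "2.5 0 0 0.4 0" --pt "2.5 0 0 0.5 0" --pt "2.5 0 0 0.6 0" --pt "2.5 0 0 0.7 0" --pt "2.5 0 0 0.8 0"

```text
t: 14.63
position: [0.5502, -0.2044, 0.144]
tool_rot: [0.545, 3.094, -0.0]
ft_force: [-0.3, 0.1, 4.8]
opening: 0.0333
gripper_force: 30.0
```

Call:
jog_arm --pt "2.5 0 0 0.1 0" --pt "2.5 0 0 0.2 0" --pt "2.5 0 0 0.3 0"

```text
t: 14.88
position: [0.5502, -0.2044, 0.141]
tool_rot: [0.545, 3.094, -0.0]
ft_force: [-0.9, 0.6, 4.2]
opening: 0.0333
gripper_force: 30.0
```

Call:
jog_arm --pt "2.5 0 0 0.05 0" --pt "2.5 0 0 0.1 0" --pt "2.5 0 0 0.15 0"

```text
t: 15.13
position: [0.5501, -0.2043, 0.1395]
tool_rot: [0.545, 3.094, -0.0]
ft_force: [-0.8, 1.0, 5.0]
opening: 0.0332
gripper_force: 30.0
```

Call:
jog_arm --pt "2.5 0 0 0.05 0" --pt "2.5 0 0 0.1 0"

```text
t: 15.3
position: [0.5501, -0.2044, 0.1386]
tool_rot: [0.545, 3.094, -0.0]
ft_force: [-0.0, 0.6, 5.2]
opening: 0.0333
gripper_force: 30.0
```

Call:
jog_arm --pt "2.5 0 0 0.05 0" --pt "2.5 0 0 0.1 0" --pt "2.5 0 0 0.15 0"

```text
t: 15.55
position: [0.5502, -0.2044, 0.1374]
tool_rot: [0.545, 3.094, -0.0]
ft_force: [-1.0, 0.6, 10.4]
opening: 0.0334
gripper_force: 30.0
```

Call:
jog_arm --pt "2.5 0 0 0.05 0" --pt "2.5 0 0 0.1 0"

```text
t: 15.72
position: [0.5504, -0.2045, 0.1374]
tool_rot: [0.545, 3.093, -0.001]
ft_force: [-1.8, 1.7, 14.8]
opening: 0.0329
gripper_force: 30.0
```

At the stop: z is steady at 0.1374 and the push is rising. I hold, ease off, then release.

Call:
jog_arm --pt "2.5 0 0 0 0" --pt "2.5 0 0 0 0" --pt "2.5 0 0 0 0"

```text
t: 15.97
position: [0.5503, -0.2044, 0.1374]
tool_rot: [0.545, 3.093, -0.001]
ft_force: [-2.0, 0.1, 12.4]
opening: 0.0335
gripper_force: 30.0
```

Call:
jog_arm --pt "2.5 0 0 -0.1 0" --pt "2.5 0 0 -0.15 0" --pt "3.4 0 0 -0.15 0" --pt "4 0 0 -0.15 0" --pt "5.5 0 0 -0.15 0" --pt "5.5 0 0 -0.15 0" --pt "5.5 0 0 -0.15 0" --pt "5.5 0 0 -0.15 0"

```text
t: 16.63
position: [0.5499, -0.2042, 0.1372]
tool_rot: [-0.545, -3.093, -0.0]
ft_force: [0.0, 0.0, -0.3]
opening: 0.0533
gripper_force: 0.0
```

Now I retract and check.

Call:
jog_arm --pt "5.5 0 0 -1 0" --pt "5.5 0 0 -3 0" --pt "5.5 0 0 -6 0" --pt "5.5 0 0 -9 0" --pt "5.5 0 0 -12 0" --pt "5.5 0 0 -14 0" --pt "5.5 0 0 -14 0" --pt "5.5 0 0 -14 0"

```text
t: 17.3
position: [0.5506, -0.2046, 0.2796]
tool_rot: [0.544, 3.09, -0.002]
ft_force: [0.1, -0.5, -1.0]
opening: 0.0549
gripper_force: 0.0
```

```bash
python3 - <<'E'
from h import *
s=monitor.get_state();print(s["t"],s["position"],s["ft_force"])
im,W,C=cloud("scene"); x,y,z=W[...,0],W[...,1],W[...,2]
m=(np.hypot(x-.5505,y+.205)<.025)&(z>.11)&(z<.26); p=W[m];print("top z",np.sort(p[:,2])[-8:].round(4))
for lo,hi in((.125,.15),(.15,.18)):
    q=p[(p[:,2]>lo)&(p[:,2]<hi)];print(q.min(0).round(4),q.max(0).round(4))
crop=cv2.resize(im[40:190,170:320],None,fx=4,fy=4,interpolation=cv2.INTER_CUBIC);cv2.imwrite("pics/s4.png",crop[:,:,::-1])
E
```

```text
17.3 [ 0.55064045 -0.20459245  0.27957008] [ 0.05469299 -0.49010718 -1.0363412 ]
top z [0.1994 0.1996 0.1996 0.2    0.2    0.2001 0.2003 0.2005]
[ 0.5334 -0.2122  0.1251] [ 0.568  -0.1865  0.15  ]
[ 0.5394 -0.2103  0.15  ] [ 0.5677 -0.1857  0.1799]
```

View pics/s4.png

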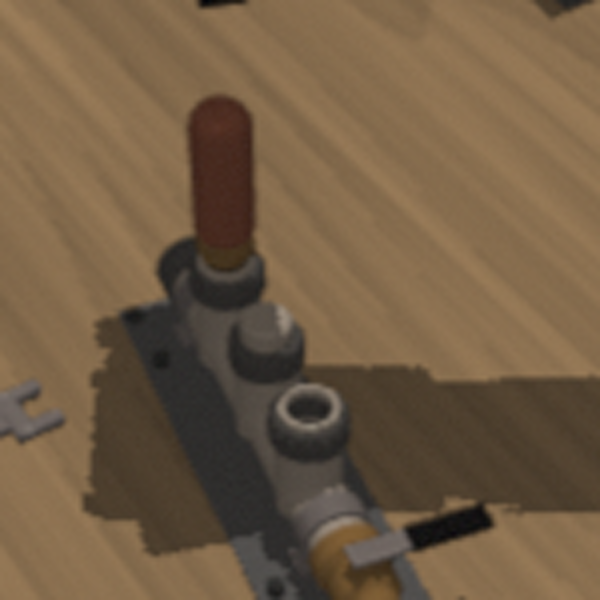

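The picture shows the arrestor upright in port B, dome at (220,105) and hex just above the cap at (225,255). Its top is at z = 0.200, as expected when it sits fully home, and the gripper is clear. Handing in.

```bash
python3 -c "
from h import *
print(job.finish_job())"
```

```text
the job is handed in; nothing more can be done
None
```

The arrestor stands released and upright in port B, bottomed on the stop under a push of about 15–18 N, with its top at z = 0.200 m as expected when home. Port A held the liner scrap, and the job is handed in without a verdict shown.

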